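# Clear the syringe pump and hold its drive arm open

## Task

The syringe pump has finished its run: lift the steel syringe out of the pump's cradle and lay it back in its own storage rest, the one made for its size, with its flange in the rest's slot. Then squeeze in the lock button on the side of the pump's drive head, pull the telescoping drive arm out to its 100 mm mark (the second full-width line level with the mouth of the sleeve), and finish while holding it there, the head still gripped and the button still squeezed in, ready for the next syringe to be loaded. Leave the other things where they are.

Things in the scene. Friction and masses are not known exactly. Their poses are not given: they have to be found in the camera images.
- pump: The syringe pump, a white box fixed on the bench, 130 mm in x, 240 mm in y, its deck 78 mm above the bench. Origin: centre of its underside; its y axis runs along the syringe and the drive arm, which slides out towards +y; z up; -x is the lock button's side.
- cradle_mid (a point): On the pump's deck: middle of the barrel as it lies in the cradle, 30 mm above the deck. The cradle is two aluminium V supports and, at the plunger end, a slotted flange plate as tall as the barrel's middle; the 50 mm between the supports is free for fingers down to the deck.
- sleeve_mouth (a point): Top middle of the mouth of the fixed sleeve out of which the drive arm slides (pump x = 0, y = 140 mm, z = 65 mm). It is the edge against which the arm's scale is read.
- syringe: Loose stainless syringe, in the pump's cradle at the start, 0.2 to 0.35 kg, balanced near the barrel's middle. Origin: middle of the barrel, on its axis; y runs from tip to plunger. Barrel 26 mm across, 95 mm long; at +y a flange 38 mm across, 5 mm thick, then a rod 10 mm across, 30 mm long, and a 26 mm thumb disc; at -y a thin tip 16 mm long.
- syringe_flange (a point): On the syringe's axis, at the plunger end of the barrel (47.5 mm from the barrel's middle, the flange's inner face).
- syringe_nose (a point): On the syringe's axis, at the tip end of the barrel (47.5 mm from the barrel's middle).
- rest_m: The syringe's own rest, middle-sized of three white rests (their places change), fixed, empty: base plate 56 mm wide, 8 mm thick, two V supports with 50 mm free between them for fingers, a paper label with a ring of the barrel's true diameter beyond the tip. Origin: on the bench under the middle of the seated barrel, whose axis lies 36 mm above the bench; y from tip to plunger.
- rest_m_flange (a point): Where the point syringe_flange lies when the syringe is seated. The flange drops between the nearer V support and a slotted plate 5 mm thick (slot 16 mm wide for the rod, plate 40 mm high), with 3 to 4 mm of play along the axis each way.
- rest_m_nose (a point): Where the point syringe_nose lies when the syringe is seated in its rest.
- rest_l: The largest rest, for a syringe 40 mm in diameter that is not here; empty, fixed, 70 mm wide, else like rest_m. Not to be used.
- small_syringe: Bystander: a smaller steel syringe (18 mm in diameter, barrel 75 mm long) lying in the smallest rest, axis 36 mm above the bench. Origin: middle of its barrel.
- drive_head: The grey drive head at the end of the drive arm, an upright block 36 mm in x, 30 mm in y, its top 136 mm above the bench; it moves with the arm. Axes as the pump's; x = 0 is its middle, y = 0 its face towards the syringe (the block runs to y = 30 mm), origin at bench height.
- head_grip (a point): Point to grip the head from above: middle of the block, 122 mm above the bench, 14 mm under its top. Fingers closing along the pump's x axis here bear on the lock button on one side and the plain face on the other, 42 mm apart with the button out, 37 mm with it in.
- button_face (a point): Middle of the outer face of the black lock button, on the head's -x side, 121 mm above the bench; 22 by 22 mm, standing 6 mm out of the head.
- lock_button (a joint): Travel of the lock button, m: 0 out (a tooth inside locks the arm), 0.005 fully squeezed in; the arm is free from about 0.003 on. Its spring takes about 5 N to start and 10 N fully in. Let go, it springs out and the tooth drops in again at the next full 10 mm of the scale, with 2 mm of play either way.
- drive_arm (a joint): How far the drive arm stands out, m: from the sleeve's mouth to the head's near face, as its scale shows (short lines each 10 mm, full-width lines at 50 and 100 mm). Starts locked at the 10, 20 or 30 mm stop; end stop at 0.130. Unlocked, it takes about 2 N to slide and stays where it is put.
- bottle: Bystander: white bottle, 66 mm in diameter, 170 mm tall. Origin: centre of its underside.
- beaker: Bystander: glass beaker, 70 mm in diameter, 85 mm tall. Origin: centre of its underside.
- screwdriver: Bystander: screwdriver lying on the bench beyond the pump, 170 mm long, under 40 mm high. Origin: middle.
There are look-alikes about, which are no part of the job. What is shaped like the syringe but orange is not meant. Leave any yellow look-alike of the rest_m alone.

How it is judged (in metres and radians):
On the way, in this order (a step that is already met when the one before it is completed fails the run):
1. the syringe lies seated in its own rest, let go and at rest, the drive arm not yet pulled out (distance between syringe_flange and rest_m_flange below 0.007 m and distance between syringe_nose and rest_m_nose below 0.007 m and linear speed of syringe below 0.02 m/s and contact force between the fingers and syringe below 0.1 N and value of joint drive_arm below 0.045 m), for 0.2 s.
2. the lock button is squeezed in with the arm still near its starting place (value of joint lock_button above 0.0035 m and value of joint drive_arm below 0.045 m and contact force between the fingers and drive_head above 2 N), for 0.05 s.
At the end, for the whole second after the job is handed in: The drive arm stands still at 100 mm on its scale, within 3.5 mm, the fingers still gripping the head (over 4 N) with the lock button squeezed in by more than 3.5 of its 5 mm; the syringe lies in its own rest, both ends of the barrel within 7 mm of their seats (value of joint drive_arm between 0.0965 and 0.1035 m and velocity of joint drive_arm between -0.005 and 0.005 m/s and value of joint lock_button above 0.0035 m and contact force between the fingers and drive_head above 4 N and distance between syringe_flange and rest_m_flange below 0.007 m and distance between syringe_nose and rest_m_nose below 0.007 m); the arm keeps its last pose, push and grip.
It fails at once if a bystander is shifted (distance of any of small_syringe, bottle, beaker from where it was at the start of the episode above 0.02 m or distance of screwdriver from where it was at the start of the episode above 0.03 m).
It also fails if it takes over 51 s, if anything falls off the work surface, if the arm or the gripper's body presses on something with over 40 N, if the wrist force passes 120 N, or if a joint passes its speed limit or range.

## Robot

A 6-joint arm with a two-finger parallel gripper is mounted at the origin on the work surface. World frame = base frame: x ahead of the robot, y to its left, z up, the work surface at z = 0. Lengths are in mm, angles in rad, forces in N, time in s.
With the tool pointing down it reaches from about 150 to 775 mm from the base axis. Payload 6.1 kg.
Tool frame: the origin (TCP) lies at the very end of the fingers, on their centre line; the grasp point (between the pads) lies 19 mm behind it; x points along the fingers, z is the direction in which the jaws open and shut, and the axes are right-handed (so a half turn about x gives the same grasp; the last joint's range is limited). The gripper opens to 85 mm and grips with 20 to 120 N. Pads are 22 mm wide; open, the fingers measure 114 mm over their backs; the gripper's body (76 mm by 85 mm) begins 54 mm behind the grasp point. The pads swing forward as they close: fully open they stand 13 mm farther back than shut.
Start: joints at [-1.107, 0.126, -0.04, 1.405, 0, 1.571], TCP at [234.85, -469.525, 231.295] pointing down, gripper open.
Joint ranges: [-2.72, 2.72], [-0.95, 1.95], [-1.27, 1.35], [-1.78, 2.02], [-1.46, 1.47], [-3.14, 3.14]. Speed limits (rad/s): [2.39, 2.39, 3.01, 3.14, 3.14, 3.14].

## Interface

Orientations are given as a unit quaternion [x, y, z, w].
In Python, from cell import get_state, get_image, finish_job gives the robot as it stands.
- The arm moves only by the tool jog_arm, never from a script. Its argument "deltas" is a list that holds one entry, the list of rows, each a list of 5 numbers: the shift along the tool's x, y, z in m, then the turn about the tool's x in degrees, then the opening, from 0 (shut) to 1 (fully open). In form: [[[tx, ty, tz, roll, gripper], ...]]. A call has exactly 5 rows; each row shifts and turns the commanded pose from where the row before left it, along the tool's axes as they then stand; what a row does not reach is not made up. A row lasts 1/10 s, in which the tool goes at most 50 mm and 8.59 degrees, less where a joint would pass 70% of its speed; a pose out of reach is approached as far as the arm can. A call is refused whole if a number of a shift passes 0.05 or a number of a turn 8.59, either way. A call with a gripper value outside its range is refused whole. The fingers move at their own pace and stop on an object; "newtons" is the grip in N (left out, the last holds). Time passes only in rows, so rows that do not move let the fingers close, or fill a call up. It gives the time, the measured TCP pose, the force and the opening at its end, in the units of the state.
- get_state(): the state, without advancing time (a new reading comes with each control period).
- get_image(name): name is "side" or "top"; returns a dict with "pixels" (420x560x3 uint8, red, green, blue), "fovy" (degrees; the focal length in pixels is half the picture's height over the tangent of half this angle, whatever the lens; pixels are square), "cx", "cy" (the principal point, pixels), "R" (3x3) and "t" (3): a world point X has camera coordinates R X + t. Camera axes: x right, y down, z forward; pixel columns grow to the right and rows downward; lengths in mm; the calibration is good to about 2 mm. A picture is of the moment at which its call begins. There is no depth.
- finish_job(): hands the job in, once; it reports no verdict.
The state is a dict: "time": time; "joint_positions": joint angles; "joint_velocities": joint speeds; "joint_efforts": joint torques, N m; "ee_pos": TCP position; "tcp_rot": TCP orientation; "force": force on the tool from outside, world axes, zero at the start; "moment": the same for the moment, N m; "gripper_width": finger opening in mm.
Only numpy, scipy, OpenCV 4.12 (cv2) and the standard library are available. Lean on these libraries where they do the work, as an engineer would, in place of code of your own. Each camera call takes 0.05 s, during which the arm holds its last target.

## Working session

There is one attempt and no reset: what is moved stays moved. The work goes in short steps, Python scripts to look and compute and a tool call to move; the robot and the scene stay as the last step left them, time stands still between calls to the robot, and variables do not carry over. Pictures are saved under pics/ and viewed, and the job is handed in when it is done.

Besides the shell and the picture viewer there is one more tool, called as name(argument=value, ...) on one line, values as JSON. jog_arm: Moves the arm, as the interface text tells. Its arguments: {"type":"object","properties":{"deltas":{"type":"array"},"newtons":{"type":"number"}},"required":["deltas"]}

```bash
ls; mkdir -p pics; cat > h.py <<'E'
import numpy as np, cv2, json
from cell import get_state, get_image, finish_job
def snap(name, fn):
    im=get_image(name); cv2.imwrite('pics/'+fn+'.png', im['pixels'][:,:,::-1])
    np.savez('pics/'+fn+'.npz', **{k:np.array(v) for k,v in im.items()})
    return im
def load(fn): return dict(np.load('pics/'+fn+'.npz'))
def ray(im,u,v):
    f=im['pixels'].shape[0]/2/np.tan(np.radians(float(im['fovy']))/2)
    R=np.array(im['R']);t=np.array(im['t'])
    d=R.T@np.array([(u-im['cx'])/f,(v-im['cy'])/f,1.]); return -R.T@t, d/np.linalg.norm(d)
def onz(im,u,v,z):
    c,d=ray(im,u,v); return c+d*(z-c[2])/d[2]
def proj(im,X):
    f=im['pixels'].shape[0]/2/np.tan(np.radians(float(im['fovy']))/2)
    p=np.array(im['R'])@np.array(X,float)+np.array(im['t']); return np.array([im['cx']+f*p[0]/p[2], im['cy']+f*p[1]/p[2]])
E
python3 - <<'E'
from h import *
for n in('top','side'):
    im=snap(n,n+'0'); print(n,im['fovy'],im['cx'],im['cy'],ray(im,280,210), [k for k in im])
print(get_state())
E
```

```text
pics
top 47.54897410251244 276.4838677858024 207.126748684944 (array([ 464.27575071,   48.39537072, 1264.66463248]), array([ 0.03720252, -0.0152613 , -0.99919121])) ['pixels', 'fovy', 'cx', 'cy', 'R', 't']
side 53.889876278790545 280.378509301185 210.57342373435236 (array([220.18277477, 714.35042204, 836.61482898]), array([ 0.28998419, -0.64450807, -0.70747333])) ['pixels', 'fovy', 'cx', 'cy', 'R', 't']
{'time': 0.1, 'joint_positions': array([-1.10702137e+00,  1.26344424e-01, -4.04762269e-02,  1.40540138e+00,
        3.82682787e-05,  1.57078793e+00]), 'joint_velocities': array([-0.00159615, -0.00144975,  0.00432873,  0.00084107, -0.00048593,
        0.00019918]), 'joint_efforts': array([ 4.70295108e-04, -4.36905599e+01,  3.53605878e+01,  1.37434478e-02,
        1.44359780e-05, -7.64930007e-06]), 'ee_pos': array([ 234.69872759, -469.22276782,  230.60745189]), 'tcp_rot': array([ 0.37198361,  0.60194771, -0.37143063,  0.60110434]), 'force': array([ 0.79865643, -0.35560557, -0.26553963]), 'moment': array([-0.03842146, -0.01907838, -0.00734303]), 'gripper_width': 85.33517274776179}
```

View pics/top0.png

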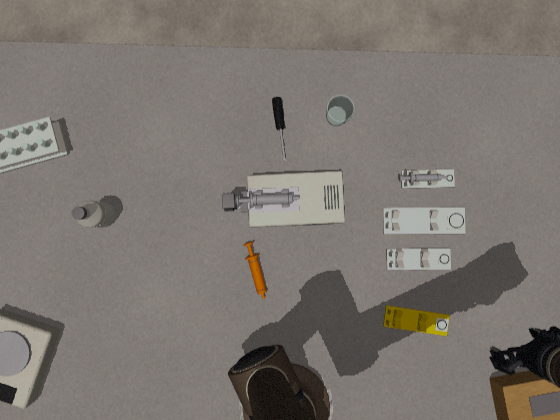

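View pics/side0.png

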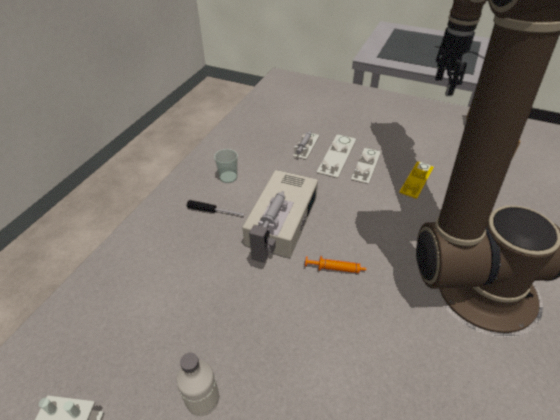

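```bash
python3 - <<'E'
from h import *
t=load('top0')
p=t['pixels'][:,:,::-1]
cv2.imwrite('pics/c_pump.png',cv2.resize(p[160:235,215:350],None,fx=5.8,fy=5.8,interpolation=cv2.INTER_CUBIC))
cv2.imwrite('pics/c_rest.png',cv2.resize(p[160:340,370:480],None,fx=3.3,fy=3.3,interpolation=cv2.INTER_CUBIC))
s=load('side0')['pixels'][:,:,::-1]
cv2.imwrite('pics/c_side.png',cv2.resize(s[120:270,240:390],None,fx=3.9,fy=3.9,interpolation=cv2.INTER_CUBIC))
E
```

```text
(no output)
```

View pics/c_pump.png

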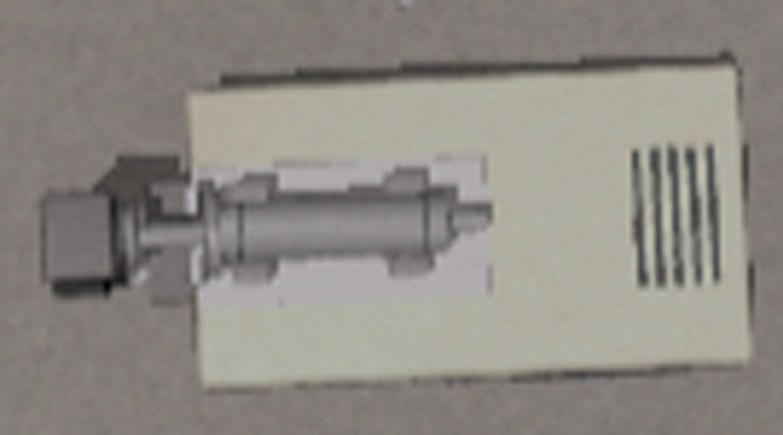

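View pics/c_rest.png

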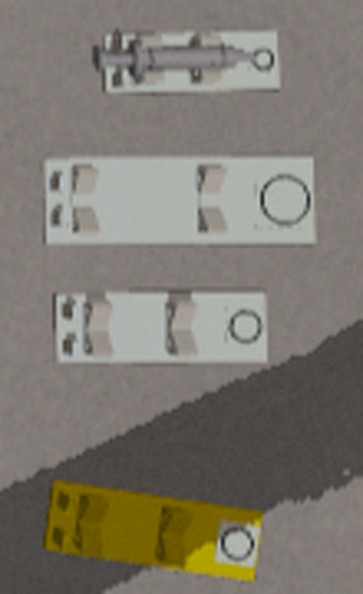

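View pics/c_side.png

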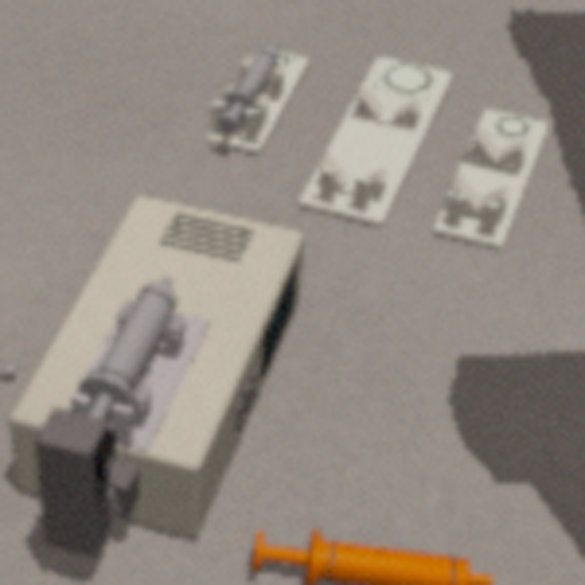

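```bash
python3 - <<'E'
from h import *
t=load('top0'); p=t['pixels'][:,:,::-1].copy()
hsv=cv2.cvtColor(p,cv2.COLOR_BGR2HSV)
for (u,v) in [(325,210),(400,265),(424,240),(260,185),(230,200),(200,200),(415,215),(425,259)]: print((u,v),p[v,u],hsv[v,u])
g=p.min(axis=2)
print(g[255:265,380:456:5])
m=(p[:,:,1]>150).astype(np.uint8)
n,l,s,c=cv2.connectedComponentsWithStats(m)
for i in range(1,n):
    if s[i,4]>300:
        print(i,s[i],c[i]); 
        cs,_=cv2.findContours((l==i).astype(np.uint8),cv2.RETR_EXTERNAL,cv2.CHAIN_APPROX_NONE)
        cs=max(cs,key=cv2.contourArea); r=cv2.minAreaRect(cs); print(r)
        for z in (8,78):
            q=np.array([onz(t,u,v,z) for u,v in cv2.boxPoints(r)]); print(z,q[:,:2].round(1).tolist(),np.linalg.norm(q[1]-q[0]).round(1),np.linalg.norm(q[2]-q[1]).round(1))
E
```

```text
(325, 210) [160 173 176] [ 24  23 176]
(400, 265) [134 142 148] [ 17  24 148]
(424, 240) [120 125 130] [ 15  20 130]
(260, 185) [158 171 174] [ 24  23 174]
(230, 200) [112 112 117] [  0  11 117]
(200, 200) [123 127 133] [ 12  19 133]
(415, 215) [175 180 176] [ 54   7 180]
(425, 259) [153 160 161] [ 26  13 161]
[[118 115  74 130 152 174 174 173 130 146 172 174 155 129 152 117]
 [120 119 121 131 148 177 174 175 130 149 174 173  91 175 152 116]
 [120 122 166 132 151 174 175 175 130 150 174 171  57 173 154 119]
 [122 117 174 133 154 175 177 177 134 157 173 174  88 173 156 122]
 [124 120 175 130 153 175 175 174 132 153 173 173 108 171 157 123]
 [125 120 159 131 143 176 174 176 129 135 173 174  89 173 162 122]
 [120 120 113 131 134 175 174 176 132 134 174 173  78 174 173 119]
 [117 118 100 125 134 174 174 174 131 134 173 173 138 150 169 118]
 [118 118  70 123 133 175 174 176 127 132 173 173 172 108 169 121]
 [119 121  79 128 134 174 174 176 127 135 173 174 172 155 171 123]]
7 [   0  117   58   50 1454] [ 27.04332875 141.62310867]
((24.381223678588867, 141.2569122314453), (35.53476333618164
[... 970 characters left out ...]
, [461.7, -460.8], [456.8, -246.4]] 214.9 66.1
78 [[519.5, -229.2], [524.2, -432.1], [461.8, -432.4], [457.2, -230.0]] 202.9 62.4
21 [387 249  64  21 990] [419.18686869 259.1969697 ]
((418.5, 259.0), (20.0, 63.0), 90.0)
8 [[414.9, -254.9], [418.6, -421.4], [366.1, -421.7], [362.4, -255.6]] 166.5 52.5
78 [[417.6, -238.0], [421.2, -395.2], [371.6, -395.6], [368.1, -238.7]] 157.2 49.6
23 [   0  318   49   90 1487] [ 24.76328178 361.02286483]
((12.19999885559082, 362.9000244140625), (51.545127868652344, 78.10826110839844), 18.434947967529297)
8 [[23.3, 804.8], [214.0, 750.4], [174.8, 622.0], [-15.6, 677.2]] 198.4 134.3
78 [[47.8, 762.6], [228.0, 711.3], [190.9, 590.0], [11.1, 642.2]] 187.3 126.8
```

```bash
python3 - <<'E'
from h import *
t=load('top0'); p=t['pixels'][:,:,::-1].copy()
def rect(x0,y0,x1,y1,th,z,name):
    k=8; c=cv2.resize(p[y0:y1,x0:x1,1],None,fx=k,fy=k,interpolation=cv2.INTER_CUBIC)
    m=(c>th).astype(np.uint8); n,l,s,_=cv2.connectedComponentsWithStats(m); i=1+np.argmax(s[1:,4])
    cs,_=cv2.findContours((l==i).astype(np.uint8),cv2.RETR_EXTERNAL,cv2.CHAIN_APPROX_NONE); cs=max(cs,key=cv2.contourArea)
    hull=cs[:,0,:].astype(float); px=(hull+.5)/k-.5+[x0,y0]
    W=np.array([onz(t,u,v,z)[:2] for u,v in px])
    r=cv2.minAreaRect(W.astype(np.float32)); b=cv2.boxPoints(r)
    # line fit of each side
    cen=np.array(r[0]); 
    out=[]
    for a in range(4):
        A,B=b[a],b[(a+1)%4]; d=(B-A)/np.linalg.norm(B-A); nn=np.array([-d[1],d[0]]); L=np.linalg.norm(B-A)
        s_=(W-A)@d; q=(W-A)@nn; sel=(s_>.12*L)&(s_<.88*L)&(abs(q)<6)
        vx,vy,X,Y=cv2.fitLine(W[sel].astype(np.float32),cv2.DIST_HUBER,0,.01,.01).ravel(); 
        ang=np.degrees(np.arctan2(vy,vx))%180; out.append((vx,vy,X,Y)); print(name,'side',a,ang.round(2),'mid',X.round(1),Y.round(1),sel.sum())
    def X_(l1,l2):
        A=np.array([[l1[0],-l2[0]],[l1[1],-l2[1]]]); s=np.linalg.solve(A,np.array([l2[2]-l1[2],l2[3]-l1[3]])); return np.array(l1[2:])+s[0]*np.array(l1[:2])
    cor=np.array([X_(out[a],out[(a+1)%4]) for a in range(4)]); print(cor.round(1).tolist(),[np.linalg.norm(cor[a]-cor[a-1]).round(1) for a in range(4)],'centre',cor.mean(0).round(1))
rect(235,160,355,235,150,78,'pump')
rect(380,242,460,272,148,8,'m')
rect(376,200,475,240,148,8,'l')
cv2.imwrite('pics/c_m.png',cv2.resize(p[243:275,380:460],None,fx=10,fy=10,interpolation=cv2.INTER_CUBIC))
st=get_state(); from scipy.spatial.transform import Rotation as Ro
print(Ro.from_quat(st['tcp_rot']).as_matrix().round(3))
E
```

```text
pump side 0 94.23 mid 474.8 -1.1 582
pump side 1 3.79 mid 535.3 -125.4 308
pump side 2 94.2 mid 602.8 -36.9 580
pump side 3 3.74 mid 534.5 109.9 265
[[484.20001220703125, -128.8000030517578], [609.0, -120.5999984741211], [591.7999877929688, 113.5999984741211], [466.8999938964844, 105.4000015258789]] [np.float32(234.9), np.float32(125.0), np.float32(234.8), np.float32(125.2)] centre [538.   -7.6]
m side 0 91.3 mid 363.9 -344.3 428
m side 1 1.77 mid 390.3 -422.5 130
m side 2 91.45 mid 418.5 -347.3 332
m side 3 1.12 mid 388.4 -254.8 171
[[365.70001220703125, -423.29998779296875], [420.3999938964844, -421.6000061035156], [416.1000061035156, -254.1999969482422], [361.8999938964844, -255.3000030517578]] [np.float32(168.0), np.float32(54.7), np.float32(167.4), np.float32(54.3)] centre [ 391.  -338.6]
l side 0 91.47 mid 458.6 -355.8 497
l side 1 2.02 mid 502.6 -459.4 161
l side 2 91.31 mid 528.2 -384.3 496
l side 3 2.03 mid 488.5 -244.7 161
[[461.29998779296875, -460.8999938964844], [529.9000244140625, -458.5], [525.0, -243.39999389648438], [455.79998779296875, -245.89999389648438]] [np.float32(215.1), np.float32(68.6), np.float32(215.1), np.float32(69.2)] centre [ 493.  -352.2]
[[-0.001  0.894  0.447]
 [ 0.001  0.447 -0.894]
 [-1.     0.    -0.001]]
```

View pics/c_m.png

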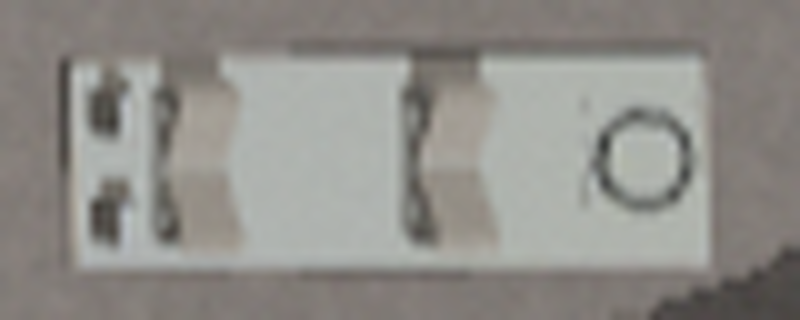

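```bash
python3 - <<'E'
from h import *
t=load('top0')
f=lambda cu,cv,z: onz(t,380+(cu+.5)/10-.5,243+(cv+.5)/10-.5,z)
for n,cu,cv,z in [('V1 base left',155,160,8),('V1 val left',175,165,17.6),('V1 val R',232,165,17.6),('V2 base left',402,160,8),('V2 val left',423,165,17.6),('V2 val R',483,165,17.6),('ring',645,160,8),('ringL',598,160,8),('ringR',692,160,8),('ringT',645,110,8),('ringB',645,210,8),('slot mid',107,160,8),('plate L base a',92,110,8),('plate L base b',92,215,8),('plate top R',128,90,40)]:
    print(n,f(cu,cv,z).round(1))
E
```

```text
V1 base left [ 390.3 -276.5    8. ]
V1 val left [ 389.7 -279.2   17.6]
V1 val R [ 390.  -294.2   17.6]
V2 base left [ 391.7 -341.6    8. ]
V2 val left [ 391.1 -344.2   17.6]
V2 val R [ 391.5 -359.9   17.6]
ring [ 393.2 -405.8    8. ]
ringL [ 392.9 -393.4    8. ]
ringR [ 393.4 -418.2    8. ]
ringT [ 406.3 -405.7    8. ]
ringB [ 380.  -405.9    8. ]
slot mid [ 390.  -263.8    8. ]
plate L base a [ 403.  -259.7    8. ]
plate L base b [ 375.5 -260.     8. ]
plate top R [ 409.9 -261.    40. ]
```

```bash
python3 - <<'E'
from h import *
t=load('top0')['pixels'][:,:,::-1]; s=load('side0')['pixels'][:,:,::-1]
cv2.imwrite('pics/c_syr.png',cv2.resize(t[180:220,220:300],None,fx=10,fy=10,interpolation=cv2.INTER_CUBIC))
cv2.imwrite('pics/c_ms.png',cv2.resize(s[143:187,345:389],None,fx=12,fy=12,interpolation=cv2.INTER_CUBIC))
cv2.imwrite('pics/c_ss.png',cv2.resize(s[185:265,240:300],None,fx=7.4,fy=7.4,interpolation=cv2.INTER_CUBIC))
E
```

```text
(no output)
```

View pics/c_syr.png

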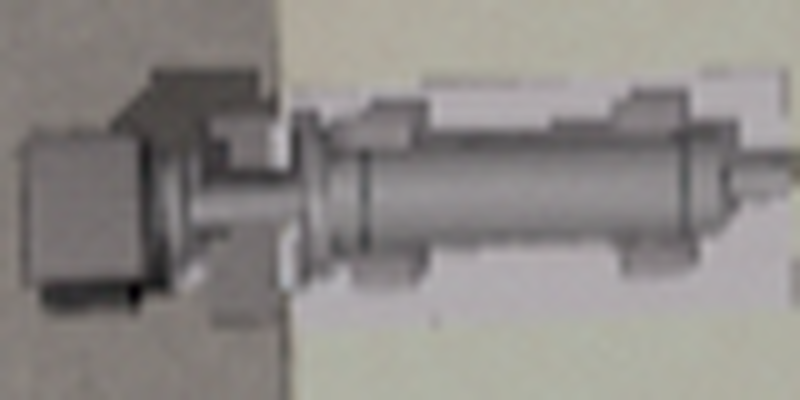

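View pics/c_ms.png

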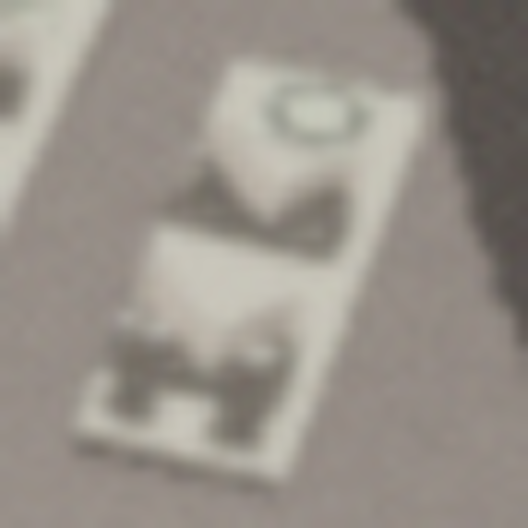

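View pics/c_ss.png

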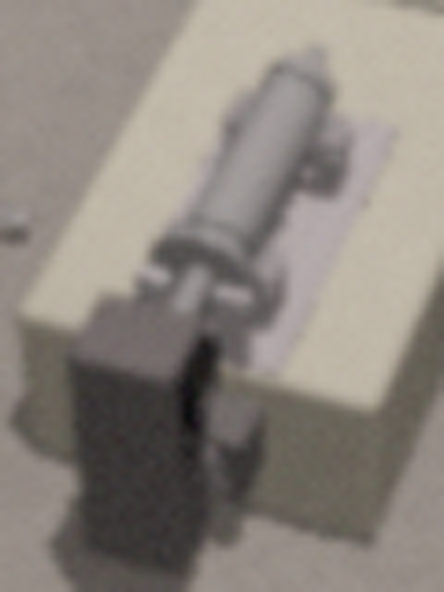

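```bash
python3 - <<'E'
from h import *
t=load('top0')
f=lambda cu,cv,z: onz(t,220+(cu+.5)/10-.5,180+(cv+.5)/10-.5,z)
for n,cu,cv,z in [('nose top',738,185,121),('nose side a',738,130,108),('nose side b',735,218,108),('ring2 T',683,135,108),('ring2 B',683,235,108),('ring1 T',365,150,108),('ring1 B',365,245,108),('flange topL',300,112,127),('flange botL',306,282,90),('fl L mid',303,195,108),('fl R mid',330,195,127),('disc L',150,200,108),('disc R',195,200,108),('head TL',25,138,136),('head TR',138,138,136),('head BR',140,278,136),('head BL',30,278,136),('tip',800,170,108)]:
    print(n,f(cu,cv,z).round(1))
c=np.array([538,-7.6]); a=np.radians(4.2); 
print('x=0 line at y=..', [ (c+np.array([-np.sin(a),np.cos(a)])*y).round(1).tolist() for y in (0,40,140,165)])
E
```

```text
nose top [ 5.363e+02 -5.000e-01  1.210e+02]
nose side a [550.6  -0.8 108. ]
nose side b [ 5.291e+02 -5.000e-01  1.080e+02]
ring2 T [549.   12.6 108. ]
ring2 B [524.7  12.  108. ]
ring1 T [543.6  89.8 108. ]
ring1 B [520.4  89.2 108. ]
flange topL [551.  104.9 127. ]
flange botL [511.8 104.2  90. ]
fl L mid [532.2 104.6 108. ]
fl R mid [531.3  97.2 127. ]
disc L [530.2 141.7 108. ]
disc R [530.4 130.7 108. ]
head TL [542.6 169.4 136. ]
head TR [543.2 142.6 136. ]
head BR [510.  141.3 136. ]
head BL [509.4 167.3 136. ]
tip [541.2 -16.1 108. ]
x=0 line at y=.. [[538.0, -7.6], [535.1, 32.3], [527.7, 132.0], [525.9, 157.0]]
```

jog_arm(deltas=[[[0,0,0,-6.76,0.7],[0,0,0,-6.76,0.7],[0,0,0,-6.76,0.7],[0,0,0,-6.76,0.7],[0,0,0,-6.76,0.7]]], newtons=40)

```text
time: 0.6
ee_pos: [234.8, -469.3, 230.8]
tcp_rot: [0.179, 0.684, -0.179, 0.684]
force: [0.6, -0.3, 0.7]
gripper_width: 59.7
```

jog_arm(deltas=[[[0,0,0,-6.76,0.7],[0,0,0,-6.76,0.7],[0,0,0,-6.76,0.7],[0,0,0,-6.76,0.7],[0,0,0,-6.76,0.7]]])

```text
time: 1.1
ee_pos: [234.7, -469.3, 230.8]
tcp_rot: [-0.027, 0.707, 0.028, 0.706]
force: [-0.9, 0.6, -0.4]
gripper_width: 59.8
```

jog_arm(deltas=[[[0,0.033,0.022,0,0.7],[0,0.033,0.022,0,0.7],[0,0.033,0.022,0,0.7],[0,0.033,0.022,0,0.7],[0,0.033,0.022,0,0.7]]])

```text
time: 1.6
ee_pos: [332.8, -295.4, 231.0]
tcp_rot: [-0.025, 0.707, 0.026, 0.707]
force: [1.2, -0.4, -1.2]
gripper_width: 59.8
```

jog_arm(deltas=[[[0,0.033,0.022,0,0.7],[0,0.033,0.022,0,0.7],[0,0.033,0.022,0,0.7],[0,0.033,0.022,0,0.7],[0,0.033,0.022,0,0.7]]])

```text
time: 2.1
ee_pos: [430.6, -122.8, 231.1]
tcp_rot: [-0.026, 0.707, 0.026, 0.707]
force: [1.2, -1.5, 1.2]
gripper_width: 60.1
```

jog_arm(deltas=[[[0,0.033,0.022,0,0.7],[0,0.033,0.022,0,0.7],[0,0.033,0.022,0,0.7],[0,0.033,0.022,0,0.7],[0,0.033,0.022,0,0.7]]])

```text
time: 2.6
ee_pos: [528.3, 49.8, 231.0]
tcp_rot: [-0.026, 0.707, 0.026, 0.706]
force: [0.7, -0.7, 0.3]
gripper_width: 59.8
```

jog_arm(deltas=[[[0.02,0.001,0.006,0,0.7],[0.02,0,0,0,0.7],[0.02,0,0,0,0.7],[0.01,0,0,0,0.7],[0,0,0,0,0.7]]])

```text
time: 3.1
ee_pos: [532.8, 49.5, 159.7]
tcp_rot: [-0.026, 0.708, 0.026, 0.705]
force: [0.3, -0.6, -0.1]
gripper_width: 59.9
```

```bash
python3 - <<'E'
from h import *
t=snap('top','t1'); s=snap('side','s1'); st=get_state(); print(st['ee_pos'],st['tcp_rot'],st['force'])
p=t['pixels'][:,:,::-1]
a=cv2.resize(p[165:235,215:315],None,fx=7,fy=7,interpolation=cv2.INTER_CUBIC); cv2.imwrite('pics/t1c.png',a)
q=s['pixels'][:,:,::-1]; cv2.imwrite('pics/s1c.png',cv2.resize(q[130:270,220:340],None,fx=4.2,fy=4.2,interpolation=cv2.INTER_CUBIC))
E
```

```text
[533.94967344  49.53045704 161.8313292 ] [-0.0256551   0.70654833  0.02569263  0.70673274] [ 0.40876953 -0.57009725  0.45170442]
```

View pics/t1c.png

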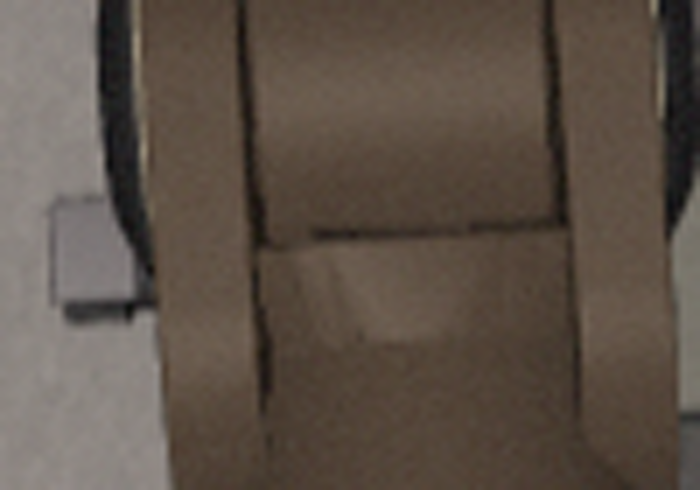

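View pics/s1c.png

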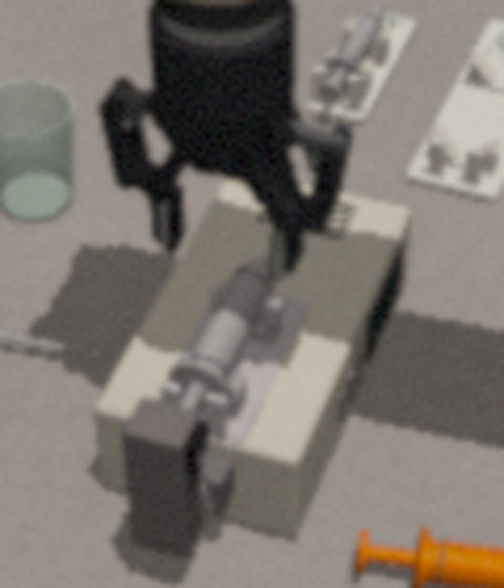

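jog_arm(deltas=[[[0.02,0.0015,0,0,0.7],[0.02,0,0,0,0.7],[0.02,0,0,0,0.7],[0.0115,0,0,0,0.7],[0,0,0,0,0.7]]])

```text
time: 3.7
ee_pos: [533.2, 50.9, 89.2]
tcp_rot: [-0.026, 0.707, 0.026, 0.706]
force: [-0.1, 0.1, 0.4]
gripper_width: 59.7
```

```bash
python3 - <<'E'
from h import *
s=snap('side','s2'); st=get_state(); print(st['ee_pos'],st['force'])
q=s['pixels'][:,:,::-1]; cv2.imwrite('pics/s2c.png',cv2.resize(q[150:270,220:340],None,fx=5,fy=5,interpolation=cv2.INTER_CUBIC))
E
```

```text
[533.79843889  51.02356486  90.19700622] [ 0.90311148 -0.11232552  0.94708457]
```

View pics/s2c.png

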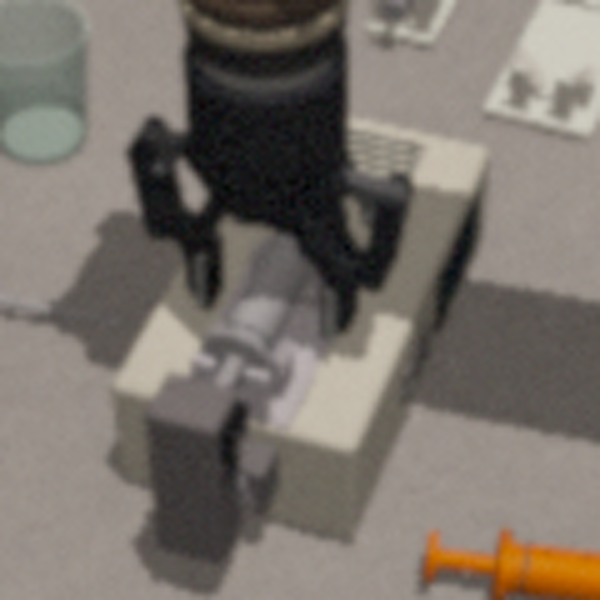

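The fingers straddle the barrel (around pixel 272,205 in the full side picture), between the cradle supports. Closing now.

jog_arm(deltas=[[[0,0,0,0,0],[0,0,0,0,0],[0,0,0,0,0],[0,0,0,0,0],[0,0,0,0,0]]], newtons=50)

```text
time: 4.25
ee_pos: [534.0, 51.1, 91.1]
tcp_rot: [-0.026, 0.706, 0.026, 0.707]
force: [-2.7, 0.1, 5.8]
gripper_width: 24.2
```

jog_arm(deltas=[[[-0.005,0,0,0,0],[-0.01,0,0,0,0],[-0.02,0,0,0,0],[-0.025,0,0,0,0],[-0.025,0,0,0,0]]])

```text
time: 4.75
ee_pos: [533.5, 51.1, 176.0]
tcp_rot: [-0.026, 0.707, 0.026, 0.706]
force: [1.0, -0.3, -2.9]
gripper_width: 24.5
```

jog_arm(deltas=[[[-0.025,0,0,0,0],[-0.025,0,0,0,0],[0,0,0,0,0],[0,0,0,0,0],[0,0,0,0,0]]])

```text
time: 5.25
ee_pos: [533.1, 51.0, 223.3]
tcp_rot: [-0.026, 0.707, 0.026, 0.706]
force: [-0.4, -0.0, -2.8]
gripper_width: 24.6
```

```bash
python3 - <<'E'
from h import *
s=snap('side','s3'); st=get_state(); print(st['ee_pos'],st['force'],st['moment'],st['gripper_width'])
q=s['pixels'][:,:,::-1]; cv2.imwrite('pics/s3c.png',cv2.resize(q[110:270,200:360],None,fx=3.7,fy=3.7,interpolation=cv2.INTER_CUBIC))
E
```

```text
[532.98477566  51.02969909 223.08855237] [ 0.44531566  0.96603306 -2.40219139] [-0.00652122 -0.00871337  0.01608114] 24.78571558118649
```

View pics/s3c.png

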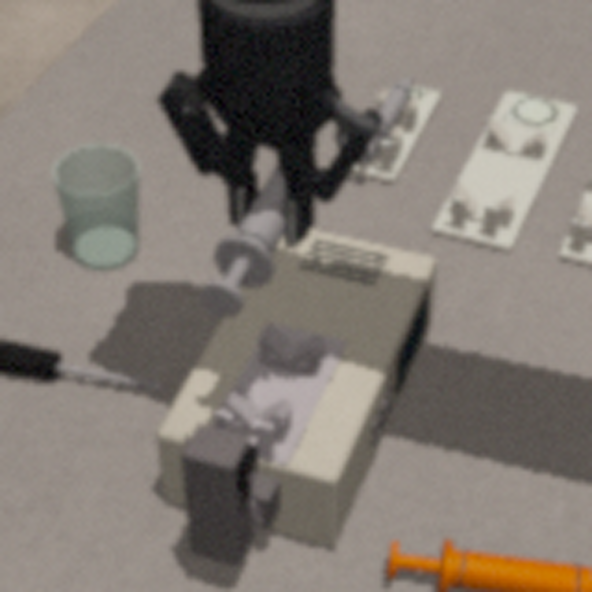

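jog_arm(deltas=[[[0,-0.018,-0.0085,0,0],[0,-0.036,-0.017,0,0],[0,-0.036,-0.017,0,0],[0,-0.036,-0.017,0,0],[0,-0.036,-0.017,0,0]]])

```text
time: 5.8
ee_pos: [467.9, -117.1, 223.4]
tcp_rot: [-0.026, 0.707, 0.026, 0.706]
force: [0.4, -0.4, -2.4]
gripper_width: 24.6
```

jog_arm(deltas=[[[0,-0.036,-0.017,0,0],[0,-0.036,-0.017,0,0],[0,-0.036,-0.017,0,0],[0,-0.036,-0.017,0,0],[0,-0.036,-0.017,0,0]]])

```text
time: 6.3
ee_pos: [396.2, -302.8, 223.5]
tcp_rot: [-0.025, 0.707, 0.026, 0.706]
force: [1.1, -0.8, -2.1]
gripper_width: 24.6
```

jog_arm(deltas=[[[0.03,-0.018,-0.008,2.8,0],[0.03,0,0,0,0],[0.03,0,0,0,0],[0,0,0,0,0],[0,0,0,0,0]]])

```text
time: 6.8
ee_pos: [390.3, -319.7, 134.3]
tcp_rot: [-0.008, 0.708, 0.009, 0.706]
force: [0.7, -0.2, -2.8]
gripper_width: 24.5
```

```bash
python3 - <<'E'
from h import *
s=snap('side','s4'); t=snap('top','t4'); st=get_state(); print(st['ee_pos'],st['tcp_rot'],st['force'],st['gripper_width'])
q=s['pixels'][:,:,::-1]; cv2.imwrite('pics/s4c.png',cv2.resize(q[90:200,300:420],None,fx=5.4,fy=5.4,interpolation=cv2.INTER_CUBIC))
q=t['pixels'][:,:,::-1]; cv2.imwrite('pics/t4c.png',cv2.resize(q[220:300,350:470],None,fx=6,fy=6,interpolation=cv2.INTER_CUBIC))
E
```

```text
[ 391.60840381 -320.60140789  136.22128194] [-0.00903309  0.70656139  0.00818766  0.70754672] [-0.17403037  0.60141752 -2.75428511] 24.475843567449836
```

View pics/s4c.png

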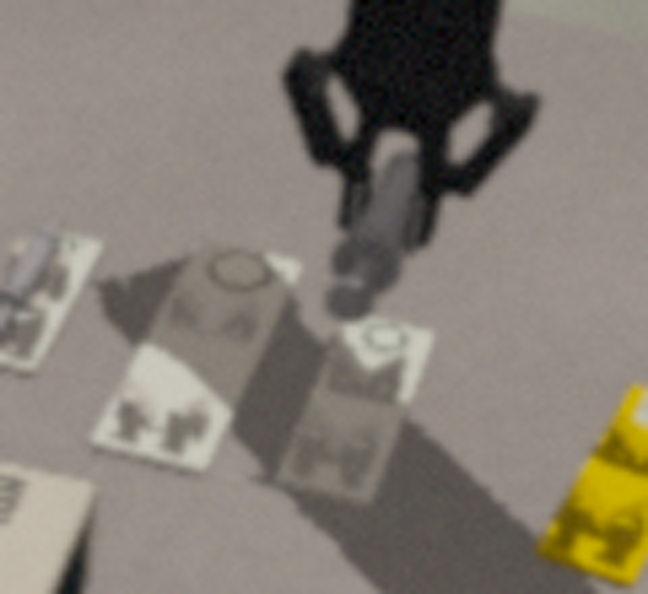

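View pics/t4c.png

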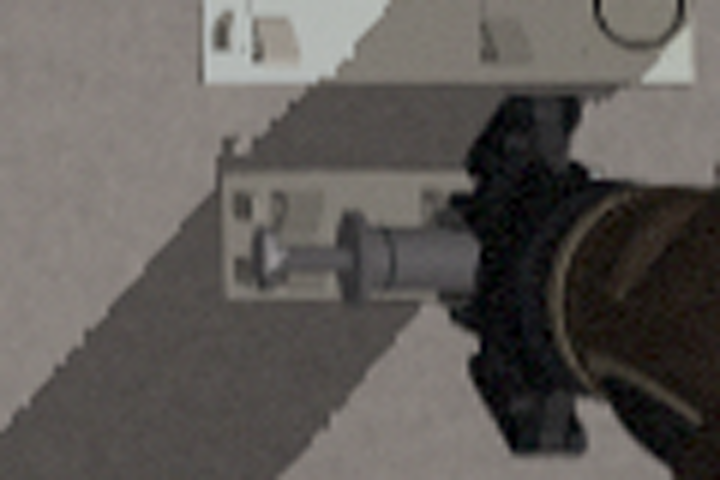

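```bash
python3 - <<'E'
from h import *
t=load('t4')['pixels'][:,:,::-1]
c=cv2.resize(t[245:273,385:430],None,fx=17,fy=17,interpolation=cv2.INTER_CUBIC)
c=cv2.convertScaleAbs(c,alpha=1.5,beta=-20)
for i in range(0,45,5): cv2.putText(c,str(385+i),(i*17,8),0,.35,(0,0,255),1); cv2.line(c,(int((i+.5)*17),10),(int((i+.5)*17),18),(0,0,255),1)
cv2.imwrite('pics/t4d.png',c)
E
```

```text
(no output)
```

View pics/t4d.png

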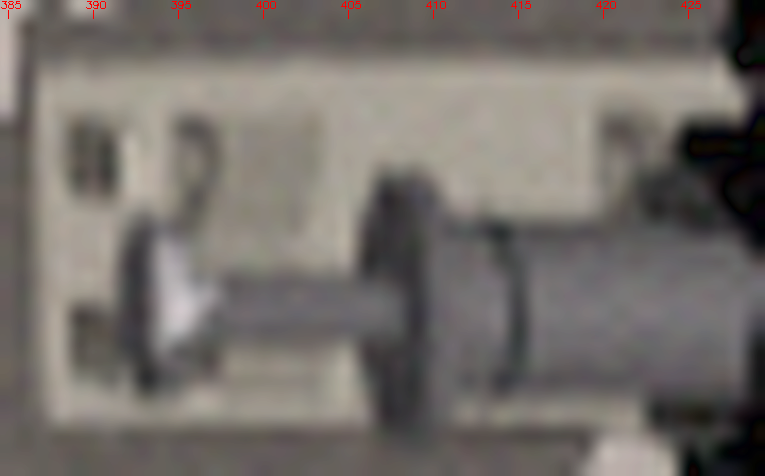

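```bash
python3 - <<'E'
from h import *
t=load('t4')
for z in (150,153,156): print(z,onz(t,407.4,262.4,z).round(1), onz(t,386.5+ (150/17-.5)-1.5,262.4,z).round(1))
# side view check: predicted pixels of syringe flange centre & disc for z guess
s=load('s4')
for X in [(391,-268,153),(391,-268,172),(391,-268,134),(391,-238,153)]: 
    print(X, proj(s,X).round(1), (proj(s,X)-[300,90]).round(1)*5.4)
E
```

```text
150 [ 390.3 -268.8  150. ] [ 389.6 -235.8  150. ]
153 [ 390.5 -267.9  153. ] [ 389.8 -235.1  153. ]
156 [ 390.7 -267.1  156. ] [ 390.  -234.3  156. ]
(391, -268, 153) [367.  138.3] [361.8  260.82]
(391, -268, 172) [367.9 132.7] [366.66 230.58]
(391, -268, 134) [366.  143.8] [356.4  290.52]
(391, -238, 153) [364.1 144.1] [346.14 292.14]
```

jog_arm(deltas=[[[0.02,0,-0.001,0,0],[0.02,0,0,0,0],[0.02,0,0,0,0],[0.02,0,0,0,0],[0.005,0,0,0,0]]])

```text
time: 7.4
ee_pos: [389.9, -319.9, 49.4]
tcp_rot: [-0.009, 0.707, 0.009, 0.707]
force: [-0.3, -0.2, -3.2]
gripper_width: 24.5
```

```bash
python3 - <<'E'
from h import *
s=snap('side','s5'); t=snap('top','t5'); st=get_state(); print(st['ee_pos'],st['tcp_rot'],st['force'],st['gripper_width'])
def z(p,x0,y0,x1,y1,k,n):
    c=cv2.resize(p[y0:y1,x0:x1],None,fx=k,fy=k,interpolation=cv2.INTER_CUBIC); c=cv2.convertScaleAbs(c,alpha=1.5,beta=-20)
    for i in range(0,x1-x0,5): cv2.putText(c,str(x0+i),(i*k,8),0,.35,(0,0,255),1); cv2.line(c,(int((i+.5)*k),10),(int((i+.5)*k),18),(0,0,255),1)
    cv2.imwrite('pics/'+n+'.png',c)
z(t['pixels'][:,:,::-1],380,243,430,275,15,'t5c')
z(s['pixels'][:,:,::-1],340,125,400,190,9,'s5c')
E
```

```text
[ 390.28386498 -320.37547082   50.48066448] [-0.00870512  0.70693165  0.00848478  0.7071774 ] [ 0.56730803 -0.71711816 -1.47656347] 24.67991299221635
```

View pics/t5c.png

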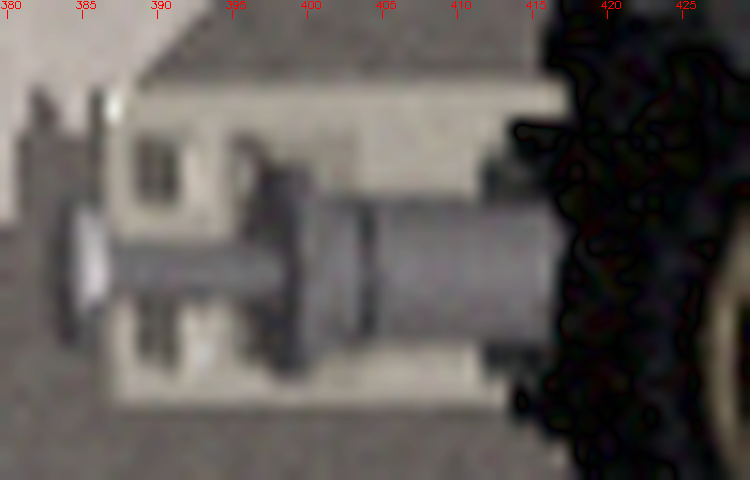

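View pics/s5c.png

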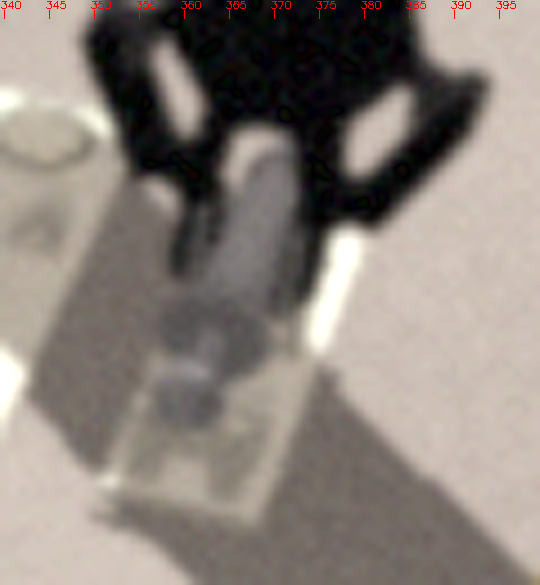

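jog_arm(deltas=[[[0.006,0,0,0,0],[0.006,0,0,0,0],[0.006,0,0,0,0],[0.004,0,0,0,0],[0,0,0,0,0]]])

```text
time: 8.0
ee_pos: [389.5, -320.0, 27.1]
tcp_rot: [-0.008, 0.707, 0.009, 0.707]
force: [0.2, -0.5, -2.8]
gripper_width: 24.6
```

```bash
python3 - <<'E'
from h import *
t=load('t5')
for u in (397.5,398,398.5): print(onz(t,u,260.7,67).round(1))
st=get_state(); print(st['ee_pos'],st['force'],st['moment'])
E
```

```text
[ 388.5 -267.4   67. ]
[ 388.5 -268.7   67. ]
[ 388.6 -270.    67. ]
[ 389.45796157 -319.95609729   27.08401092] [ 0.24863425 -0.52606399 -2.83599949] [-0.04483017 -0.03380159 -0.02800849]
```

jog_arm(deltas=[[[0.003,0,0,0,0],[0.002,0,0,0,0],[0.001,0,0,0,0],[0,0,0,0,0],[0,0,0,0,0]]])

```text
time: 8.5
ee_pos: [389.9, -320.3, 21.9]
tcp_rot: [-0.008, 0.707, 0.008, 0.707]
force: [0.1, 0.4, -2.7]
gripper_width: 24.5
```

jog_arm(deltas=[[[0.001,0,0,0,0],[0.001,0,0,0,0],[0.001,0,0,0,0],[0,0,0,0,0],[0,0,0,0,0]]])

```text
time: 9.0
ee_pos: [390.4, -320.5, 19.4]
tcp_rot: [-0.009, 0.707, 0.008, 0.707]
force: [0.6, 1.0, 3.1]
gripper_width: 24.1
```

jog_arm(deltas=[[[0,0,0,0,0.4],[0,0,0,0,0.5],[0,0,0,0,0.6],[0,0,0,0,0.6],[0,0,0,0,0.6]]])

```text
time: 9.5
ee_pos: [389.8, -320.3, 18.7]
tcp_rot: [-0.008, 0.707, 0.008, 0.707]
force: [-0.0, 0.2, -0.3]
gripper_width: 51.1
```

jog_arm(deltas=[[[-0.01,0,0,0,0.6],[-0.03,0,0,0,0.6],[-0.04,0,0,0,0.6],[-0.04,0,0,0,0.6],[-0.04,0,0,0,0.6]]])

```text
time: 10.0
ee_pos: [389.6, -320.1, 181.2]
tcp_rot: [-0.009, 0.707, 0.008, 0.707]
force: [0.6, 0.5, -0.2]
gripper_width: 51.3
```

jog_arm(deltas=[[[-0.04,0,0.01,0,0.7],[0,0.03,0.03,-2.8,0.7],[0,0.04,0.02,0,0.7],[0,0.04,0.02,0,0.7],[0,0.04,0.02,0,0.7]]])

```text
time: 10.5
ee_pos: [480.7, -163.9, 219.8]
tcp_rot: [-0.026, 0.706, 0.025, 0.707]
force: [-0.7, -0.5, -0.1]
gripper_width: 59.7
```

```bash
python3 - <<'E'
from h import *
s=snap('side','s6'); t=snap('top','t6'); st=get_state(); print(st['ee_pos'],st['tcp_rot'],st['force'],st['gripper_width'])
def z(p,x0,y0,x1,y1,k,n):
    c=cv2.resize(p[y0:y1,x0:x1],None,fx=k,fy=k,interpolation=cv2.INTER_CUBIC); c=cv2.convertScaleAbs(c,alpha=1.4,beta=-20)
    for i in range(0,x1-x0,5): cv2.putText(c,str(x0+i),(i*k,8),0,.35,(0,0,255),1); cv2.line(c,(int((i+.5)*k),10),(int((i+.5)*k),18),(0,0,255),1)
    cv2.imwrite('pics/'+n+'.png',c)
z(t['pixels'][:,:,::-1],375,243,455,275,10,'t6c')
z(s['pixels'][:,:,::-1],340,135,400,190,10,'s6c')
cv2.imwrite('pics/t6f.png',t['pixels'][:,:,::-1])
E
```

```text
[ 481.67721524 -161.20929196  219.62643174] [-0.02747656  0.70612304  0.02820152  0.70699361] [ 0.55203984 -0.98975594  0.63246278] 59.991197660434736
```

View pics/t6c.png

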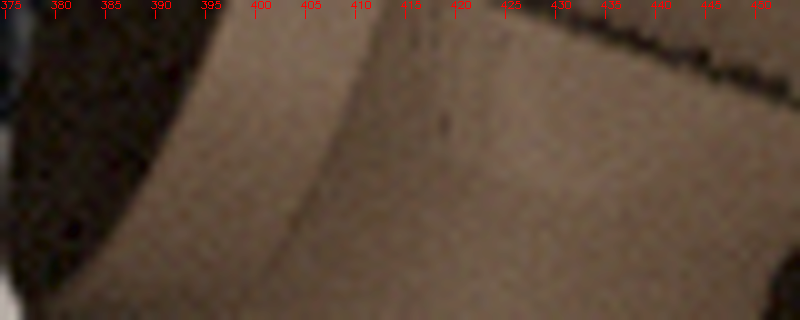

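View pics/s6c.png

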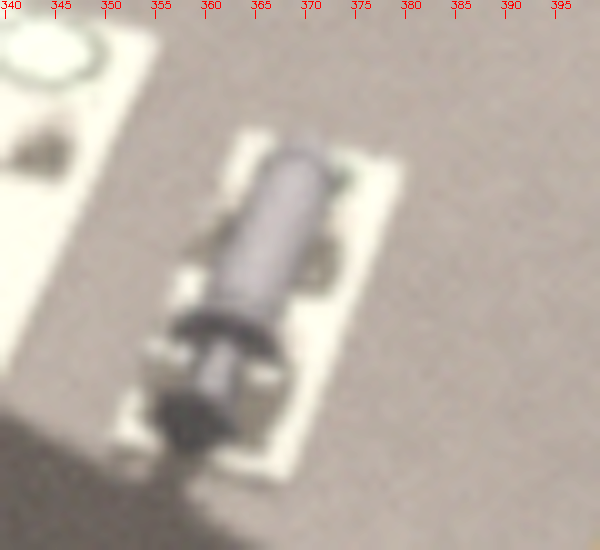

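jog_arm(deltas=[[[0,0.02,0.0067,0,0.7],[0,0.035,0.0067,0,0.7],[0,0.035,0.0067,0,0.7],[0,0.035,0.0067,0,0.7],[0,0.035,0.0067,0,0.7]]])

```text
time: 11.1
ee_pos: [502.0, -2.5, 219.6]
tcp_rot: [-0.026, 0.706, 0.025, 0.707]
force: [1.3, 0.5, -0.1]
gripper_width: 59.9
```

jog_arm(deltas=[[[0,0.035,0.0067,0,0.7],[0,0.035,0.0067,0,0.7],[0,0.035,0.0067,0,0.7],[0,0.03,0.0067,0,0.7],[0,0.018,0.0067,0,0.7]]])

```text
time: 11.6
ee_pos: [524.3, 153.3, 219.5]
tcp_rot: [-0.026, 0.706, 0.026, 0.707]
force: [0.6, -0.5, -0.8]
gripper_width: 59.7
```

jog_arm(deltas=[[[0.02,0,0,0,0.7],[0.02,0,0,0,0.7],[0,0,0,0,0.7],[0,0,0,0,0.7],[0,0,0,0,0.7]]])

```text
time: 12.1
ee_pos: [524.9, 151.5, 180.3]
tcp_rot: [-0.025, 0.706, 0.026, 0.707]
force: [-0.7, -0.4, 0.3]
gripper_width: 59.9
```

```bash
cat >> h.py <<'E'
def zoom(im,x0,y0,x1,y1,k,n,al=1.4):
    p=im['pixels'][:,:,::-1]
    c=cv2.resize(p[y0:y1,x0:x1],None,fx=k,fy=k,interpolation=cv2.INTER_CUBIC); c=cv2.convertScaleAbs(c,alpha=al,beta=-20)
    for i in range(0,x1-x0,5): cv2.putText(c,str(x0+i),(i*k,8),0,.35,(0,0,255),1); cv2.line(c,(int((i+.5)*k),10),(int((i+.5)*k),18),(0,0,255),1)
    for i in range(0,y1-y0,5): cv2.putText(c,str(y0+i),(0,int((i+.5)*k)),0,.35,(0,0,255),1)
    cv2.imwrite('pics/'+n+'.png',c)
E
python3 - <<'E'
from h import *
s=snap('side','s7'); t=snap('top','t7'); st=get_state(); print(st['ee_pos'],st['tcp_rot'],st['force'],st['gripper_width'])
zoom(s,210,130,310,270,4,'s7c'); zoom(t,380,240,455,275,10,'t7c')
E
```

```text
[524.94565846 151.62556129 180.16527039] [-0.02542858  0.70593816  0.02578073  0.7073472 ] [0.7930461  0.85724006 0.15424346] 59.7141711938843
```

View pics/s7c.png

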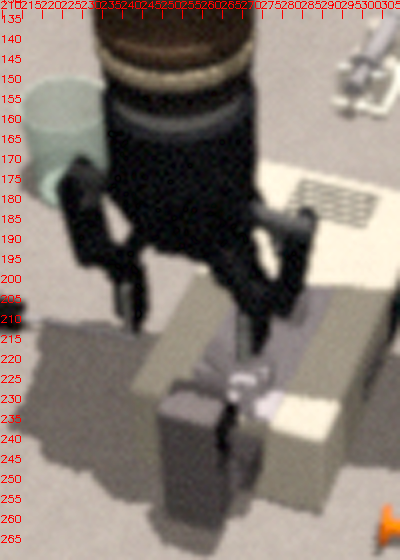

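View pics/t7c.png

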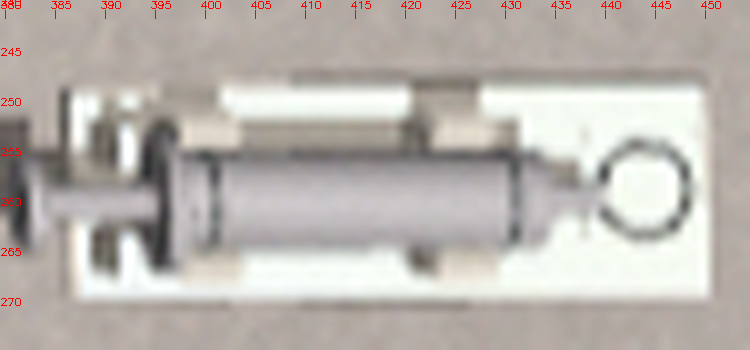

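```bash
python3 - <<'E'
from h import *
s=load('s7'); zoom(s,240,215,285,268,11,'s7d')
a=np.radians(4.2); c=np.array([538,-7.6]); ex=np.array([np.cos(a),np.sin(a)]); ey=np.array([-ex[1],ex[0]])
W=lambda x,y,z: np.r_[c+ex*x+ey*y,z]
for n,x,y,z in [('near+x',18,150,136),('far+x',18,180,136),('far-x',-18,180,136),('near-x',-18,150,136),('far-x bot',-18,180,50)]: print(n,proj(s,W(x,y,z)).round(1),((proj(s,W(x,y,z))-[240,215]+.5)*11).round())
print(W(0,165,0))
E
```

```text
near+x [253.4 224.2] [153. 107.]
far+x [248.4 233.4] [ 98. 207.]
far-x [263.2 237.3] [261. 251.]
near-x [267.9 228. ] [313. 149.]
far-x bot [264.5 261. ] [275. 511.]
[525.91569747 156.95688874   0.        ]
```

View pics/s7d.png

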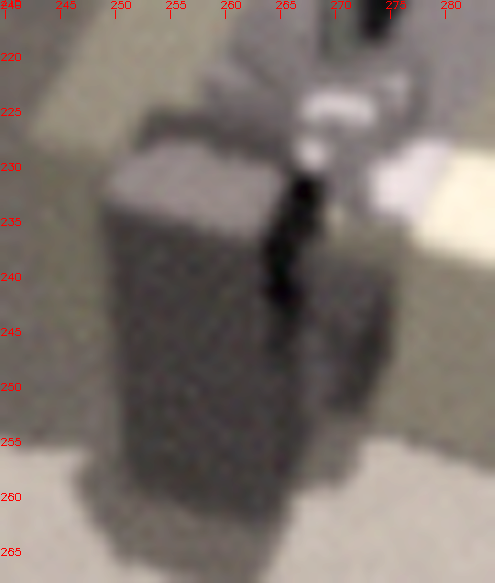

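jog_arm(deltas=[[[0.0,0.0045,0.0005,0,0.75],[0.02,0,0,0,0.75],[0.02,0,0,0,0.75],[0,0,0,0,0.75],[0,0,0,0,0.75]]])

```text
time: 12.7
ee_pos: [524.4, 156.4, 139.2]
tcp_rot: [-0.026, 0.707, 0.026, 0.706]
force: [-0.5, 0.8, 0.6]
gripper_width: 64.3
```

```bash
python3 - <<'E'
from h import *
s=snap('side','s8'); st=get_state(); print(st['ee_pos'],st['tcp_rot'],st['force'],st['gripper_width'])
zoom(s,215,185,295,265,7,'s8c')
E
```

```text
[524.84031827 156.49775201 139.81590237] [-0.02566293  0.70632221  0.02587823  0.70695168] [-0.12700974  0.99043304  0.31416023] 64.11807113015486
```

View pics/s8c.png

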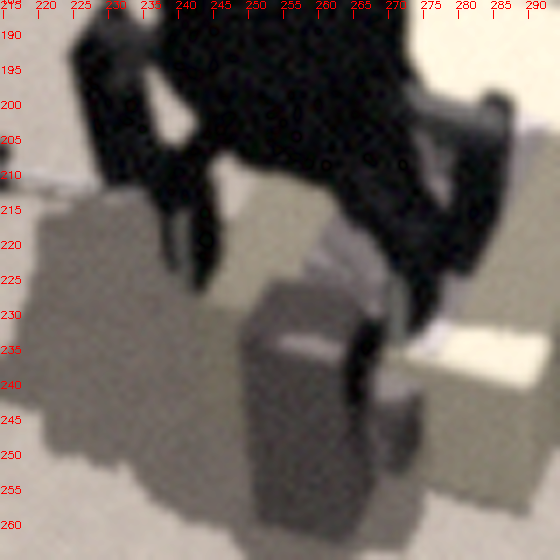

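jog_arm(deltas=[[[0.01,0,0,0,0.75],[0.01,0,0,0,0.75],[0.01,0,0,0,0.75],[0.006,0,0,0,0.75],[0,0,0,0,0.75]]])

```text
time: 13.25
ee_pos: [523.7, 156.0, 101.4]
tcp_rot: [-0.026, 0.707, 0.026, 0.706]
force: [-0.1, 0.6, 0.6]
gripper_width: 64.5
```

jog_arm(deltas=[[[0,0,0,0,0.45],[0,0,0,0,0.4],[0,0,0,0,0.3],[0,0,0,0,0],[0,0,0,0,0]]], newtons=40)

```text
time: 13.75
ee_pos: [526.4, 156.5, 103.8]
tcp_rot: [-0.025, 0.705, 0.026, 0.708]
force: [6.2, 0.8, -0.4]
gripper_width: 35.5
```

```bash
python3 - <<'E'
from h import *
s=snap('side','s9'); st=get_state(); print(st['ee_pos'],st['tcp_rot'],st['force'],st['moment'],st['gripper_width'])
zoom(s,215,185,295,265,7,'s9c')
E
```

```text
[526.3425329  156.49850774 103.82101077] [-0.02540866  0.70534315  0.02571939  0.70794347] [ 6.49522357 -0.17070744  0.56986161] [-0.05773007 -0.07811983 -0.08738492] 35.17713928850399
```

View pics/s9c.png

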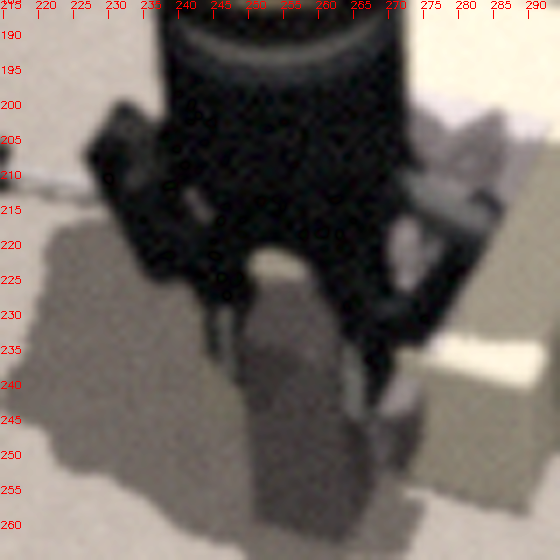

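jog_arm(deltas=[[[0,0.003,0.0015,0,0],[0,0.008,0,0,0],[0,0.01,0,0,0],[0,0.01,0,0,0],[0,0.01,0,0,0]]])

```text
time: 14.3
ee_pos: [523.4, 197.6, 103.7]
tcp_rot: [-0.026, 0.706, 0.025, 0.707]
force: [1.6, -2.7, 5.4]
gripper_width: 35.5
```

jog_arm(deltas=[[[0,0.01,0,0,0],[0,0.01,0,0,0],[0,0.01,0,0,0],[0,0.009,0,0,0],[0,0.005,0,0,0]]])

```text
time: 14.8
ee_pos: [520.2, 242.0, 103.8]
tcp_rot: [-0.026, 0.706, 0.026, 0.707]
force: [1.7, -2.4, 4.3]
gripper_width: 35.5
```

jog_arm(deltas=[[[0,0,0,0,0],[0,0,0,0,0],[0,0,0,0,0],[0,0,0,0,0],[0,0,0,0,0]]])

```text
time: 15.3
ee_pos: [520.2, 242.2, 103.8]
tcp_rot: [-0.025, 0.706, 0.027, 0.707]
force: [0.6, 2.4, 5.5]
gripper_width: 35.4
```

```bash
python3 - <<'E'
from h import *
s=snap('side','s10'); t=snap('top','t10'); st=get_state(); print(st['ee_pos'],st['tcp_rot'],st['force'],st['moment'],st['gripper_width'])
zoom(s,200,190,300,290,6,'s10c');zoom(t,180,170,270,230,8,'t10c')
E
```

```text
[520.21887919 242.13386997 103.77405566] [-0.02507472  0.70616224  0.02648425  0.70711013] [0.01789408 2.7074879  5.02347263] [ 0.21793713  0.50539775 -0.2280957 ] 35.731175939026336
```

View pics/s10c.png

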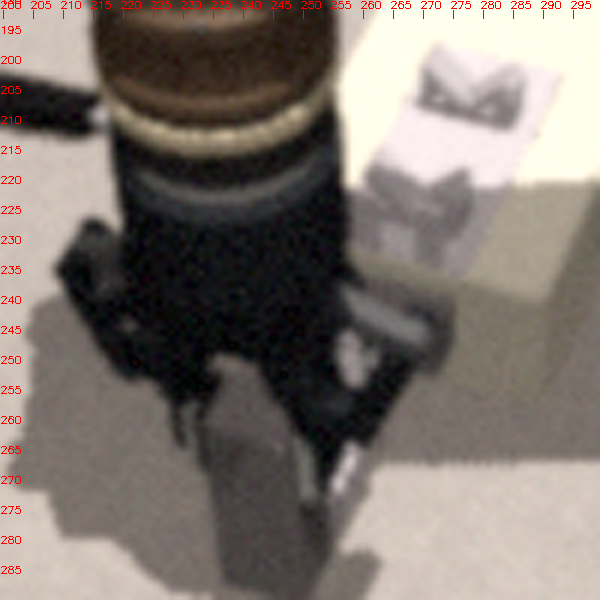

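View pics/t10c.png

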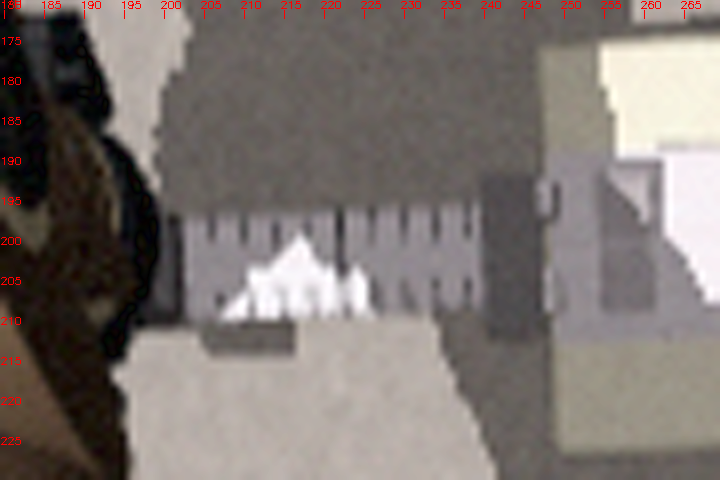

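```bash
python3 - <<'E'
from h import *
t=load('t10'); g=t['pixels'].astype(float).mean(2)
# axis follows slight tilt; average rows 197-199
pr=g[197:200].mean(0)
print([(u,int(pr[u])) for u in range(199,248)])
print([(u,int(g[201:204,u].mean())) for u in range(236,248)])
E
```

```text
[(199, 15), (200, 62), (201, 45), (202, 60), (203, 110), (204, 111), (205, 110), (206, 77), (207, 114), (208, 113), (209, 112), (210, 75), (211, 113), (212, 114), (213, 114), (214, 81), (215, 115), (216, 117), (217, 127), (218, 94), (219, 116), (220, 116), (221, 116), (222, 51), (223, 116), (224, 116), (225, 117), (226, 90), (227, 116), (228, 117), (229, 117), (230, 84), (231, 117), (232, 116), (233, 116), (234, 76), (235, 116), (236, 115), (237, 115), (238, 84), (239, 116), (240, 72), (241, 71), (242, 69), (243, 71), (244, 71), (245, 70), (246, 71), (247, 69)]
[(236, 116), (237, 115), (238, 115), (239, 115), (240, 82), (241, 70), (242, 72), (243, 71), (244, 71), (245, 71), (246, 71), (247, 70)]
```

jog_arm(deltas=[[[0,0.002,0,0,0],[0,0.002,0,0,0],[0,0.002,0,0,0],[0,0,0,0,0],[0,0,0,0,0]]])

```text
time: 15.9
ee_pos: [519.8, 247.5, 103.8]
tcp_rot: [-0.025, 0.706, 0.026, 0.707]
force: [1.4, -0.8, 5.3]
gripper_width: 35.2
```

```bash
python3 - <<'E'
from h import *
s=snap('side','s11'); t=snap('top','t11'); st=get_state(); print(st['ee_pos'],st['tcp_rot'],st['force'],st['moment'],st['gripper_width'])
zoom(t,190,185,270,220,10,'t11c')
g=t['pixels'].astype(float).mean(2)
for a,b in ((197,200),(201,204)): print([(u,int(g[a:b,u].mean())) for u in range(197,248)])
E
```

```text
[519.80777836 247.45855211 103.7500442 ] [-0.02543647  0.70615003  0.02592987  0.70712995] [ 0.65782181 -0.15455236  7.00276574] [-0.22902438  0.55896777 -0.18325152] 35.25673976757387
[(197, 49), (198, 61), (199, 48), (200, 65), (201, 110), (202, 112), (203, 111), (204, 81), (205, 110), (206, 112), (207, 114), (208, 93), (209, 112), (210, 113), (211, 112), (212, 89), (213, 114), (214, 116), (215, 128), (216, 82), (217, 114), (218, 118), (219, 116), (220, 62), (221, 117), (222, 118), (223, 118), (224, 81), (225, 117), (226, 115), (227, 117), (228, 88), (229, 117), (230, 116), (231, 116), (232, 95), (233, 116), (234, 115), (235, 115), (236, 93), (237, 115), (238, 115), (239, 115), (240, 67), (241, 68), (242, 73), (243, 72), (244, 71), (245, 70), (246, 73), (247, 69)]
[(197, 59), (198, 64), (199, 54), (200, 56), (201, 113), (202, 114), (203, 113), (204, 109), (205, 113), (206, 114), (207, 114), (208, 110), (209, 128), (210, 128), (211, 129), (212, 150), (213, 178), (214, 189), (215, 189), (216, 190), (217, 177), (218, 152), (219, 126), (220, 60), (221, 114), (222, 127), (223, 116), (224, 116), (225, 116), (226, 114), (227, 116), (228, 116), (229, 116), (230, 115), (231, 115), (232, 115), (233, 115), (234, 116), (235, 115), (236, 116), (237, 115), (238, 116), (239, 116), (240, 78), (241, 73), (242, 71), (243, 73), (244, 73), (245, 71), (246, 70), (247, 71)]
```

View pics/t11c.png

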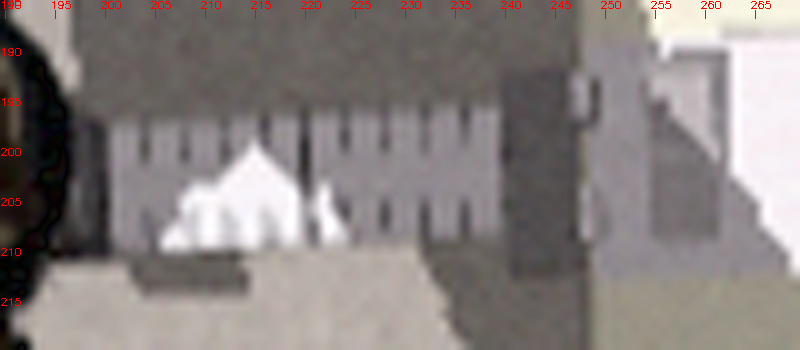

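View pics/t11.png

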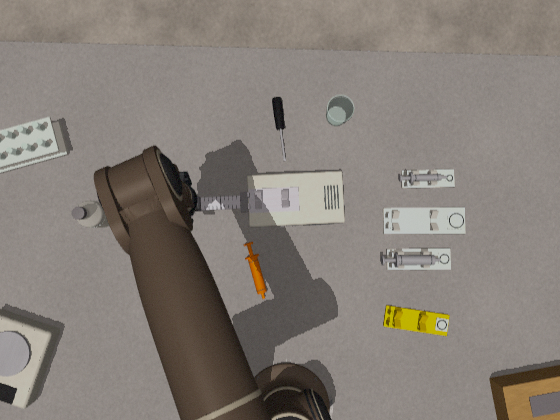

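View pics/s11.png

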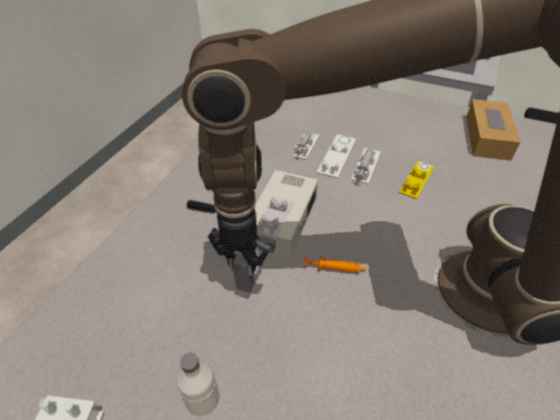

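The syringe lies in rest_m (about 419,259 in the top picture). The arm stands out about 99.5 mm and the head is still gripped. The bystanders are where they were. Handing in.

```bash
python3 - <<'E'
from h import *
st=get_state(); print(st['time'],st['ee_pos'],abs(st['joint_velocities']).max(),st['gripper_width']); print(finish_job())
E
```

```text
16.0 [519.80777836 247.45855211 103.7500442 ] 0.0013165171627412611 35.25673976757387
the job is handed in; nothing more can be done
None
```

The syringe is in its own rest and the drive arm is held at about 99.5 mm. The job was handed in at 16.0 s with the head still gripped.

- **Syringe:** I lifted it out of the cradle and laid it in the middle-sized white rest (base measured about 55 mm wide, 56 mm given). The top and side pictures show the flange between the near V support and the slotted plate, with a gap on both sides.
- **Button:** I gripped the head at 40 N. The fingers read 35.3 mm. They had read 24.5 mm on the 26 mm barrel, so I take this as about 37 mm, the button fully in. I have no direct reading of the button joint or of the grip force.
- **Drive arm:** I pulled it out and read the scale in the top picture. That put it at about 99.5 mm, with an uncertainty of about 1 mm. The tool's travel of 91.2 mm from the 10 mm stop would give about 101 mm, which fits the first reading given the stop's 2 mm of play. Both are within the 3.5 mm allowed.
- **Other checks:** the arm was still at hand-in, and the other things look unmoved in the last top and side pictures. The pump's deck measured about 5 mm under its given size in both directions, which I put down to edge blur and did not chase. No check failed.

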